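Set out the repair kit on the marked board round the two tins

ROBOT

A 7-joint arm with a two-finger parallel gripper is mounted at the origin on a cart in front of the work surface, level with it; the furniture and walls round the work are solid. World frame = base frame: x ahead of the robot, y to its left, z up, the work surface at z = 0. Lengths are in m, angles in rad, forces in N, time in s.
With the tool pointing down it reaches from about 0.425 to 0.875 m from the base axis. Payload 4.7 kg.
Tool frame: the origin (TCP) lies where the fingers leave the gripper's body, on its centre line; the fingertips stand 70 mm ahead of it and the grasp point (between the pads) lies 51 mm ahead of it; z points along the fingers, y is the line along which they close (so a half turn about z gives the same grasp; the last joint's range is limited). The gripper opens to 87 mm and grips with 3 to 60 N. Pads are 19 mm wide; open, the fingers measure 117 mm over their backs; the gripper's body (75 mm by 190 mm) begins 51 mm behind the grasp point.
Start: joints at [1.193, 0.321, -0.07, 1.45, 0.023, 1.371, -0.057], TCP at [0.248, -0.601, 0.292] pointing down, gripper open.
Joint ranges: [-2.86, 2.86], [-0.3, 2.09], [-1.38, 1.24], [0.06, 2.45], [-1.56, 4.7], [0.09, 2.05], [-2.69, 2.69]. Speed limits (rad/s): [2.57, 2.57, 3.14, 3.14, 3.14, 3.14, 3.14].

INTERFACE

Orientations are given as a 3x3 rotation matrix whose columns are the frame's x, y, z axes.
In Python, from plant import r, cams gives the robot as it stands.
- The arm moves only by the shell command python3 -m pendant 'ROWS' [FORCE]. ROWS is JSON, a list of rows, each a list of 7 numbers: the turn, a rotation vector about the tool's x, y, z in rad, then the shift along the tool's x, y, z in mm, then the closure, from 0 (fully open) to 1 (shut). A call has 1 to 8 rows; each row shifts and turns the commanded pose from where the row before left it, along the tool's axes as they then stand; what a row does not reach is not made up. A row lasts 1/8 s, in which the tool goes at most 62.5 mm and 10.7 degrees, less where a joint would pass 70% of its speed; a pose out of reach is approached as far as the arm can. A call with a gripper value outside its range is refused whole. The fingers move at their own pace and stop on an object; FORCE is the grip in N (left out, the last holds). Time passes only in rows, so rows that do not move let the fingers close. It gives the time, the measured TCP pose, the force, the opening and the grip force at its end, in the units of the state.
- r.observe(): the state, without advancing time (a new reading comes with each control period).
- cams.snapshot(name): name is "scene" or "top"; returns a dict with "frame" (420x560x3 uint8, blue, green, red), "vfov" (degrees; the focal length in pixels is half the picture's height over the tangent of half this angle, whatever the lens; pixels are square), "cx", "cy" (the principal point, pixels), "rvec" (rotation vector, rad) and "tvec" (3), from world to camera coordinates, as OpenCV has them. Camera axes: x right, y down, z forward; pixel columns grow to the right and rows downward; lengths in m; the calibration is good to about 2 mm. A picture is of the moment at which its call begins. There is no depth.
- r.job_done(): hands the job in; it is judged then, once.
The state is a dict: "time": time; "joint_positions": joint angles; "dq": joint speeds; "tau": joint torques, N m; "ee_pos": TCP position; "tcp_rot": TCP orientation; "force": force on the tool from outside, world axes, zero at the start; "moment": the same for the moment, N m; "gripper_width": finger opening in m; "finger_force": force on a finger pad.
Only numpy, scipy, OpenCV 4.12 (cv2) and the standard library are available. Lean on these libraries where they do the work, as an engineer would, in place of code of your own. Each camera call takes 0.05 s, during which the arm holds its last target. There are 200 camera calls.

TASK

Set out the repair kit on the black board, each centred in its white square: the roll of red insulating tape lying between the two tins with the solder reel standing centred on top of it, the yellow tape measure directly behind the brass tin, and the padlock directly behind the red grease tin (the board's yellow strip is its front). Keep everything the way up it is now, and leave the tins, the masking tape and the red pliers where they are.

Things in the scene. Friction and masses are not known exactly. Their poses are not given: they have to be found in the camera images.
- kit_board: Fixed board lying on the bench, 200 (x) x 304 (y) x 8 mm: black face, yellow strip along the front (-x) edge, six white-outlined 85 mm squares. Origin: centre of the underside; +x to the back, +y left, z up. Square centres: x = -41 mm (front row) and +53 mm (back row); y = +100 (left), 0, -100 mm (right). Turned up to 0.2 rad. The middle back square stays empty.
- grease_tin: Flat round red grease tin, 75 mm across, 40 mm high, loose, 0.3 kg; stands in the left or the right square of the front row and stays there. Origin: centre of its underside, z up.
- brass_tin: Small round brass tin, 72 mm across its lid, 70 mm high, loose, 0.25 kg; stands in the other outer square of the front row and stays there. Origin: centre of its underside, z up.
- insulating_tape: Roll of red insulating tape lying flat on the bench: ring 68 mm across, hole about 40 mm, 19 mm high, about 0.12 kg. Origin: centre of its underside, z up (ring axis).
- solder_reel: Reel of solder wire standing on end on the bench: two dark flanges 52 mm across (the lower from 0 to 6 mm height, the upper from 34 to 40 mm), grey winding 42 mm across between them, 40 mm high, about 0.3 kg. Origin: centre of its underside, z up (reel axis).
- tape_measure: Yellow tape measure standing on its narrow base: 36 mm thick (its x; 34 mm between the flat sides), 82 mm long (its y; the case lies from y = -30 to +41 mm, the rest is the small metal hook), 64 mm high, about 0.28 kg. Origin: centre of its underside, z up. Any way round will do in its square.
- padlock: Brass padlock lying flat: 67 mm long (its x: the solid case from x = -34 to 0 mm, 40 mm wide along y, 16 mm high; the shackle from 0 to +34 mm), about 0.15 kg. Origin: middle of its whole length, on the underside, z up. Any way round will do in its square.
- masking_tape: Roll of cream masking tape lying flat, 92 mm across, 25 mm high, loose: to be left alone. Origin: centre of its underside.
- pliers: Pliers with red handles lying flat, 55 x 166 x 13 mm (x, y, z), loose: to be left alone. Origin: centre of the underside.
Not all that is in view belongs to the job. Leave any purple look-alike of the solder_reel alone.

How it is judged:
At the end, for the whole second after the job is handed in: Tape, tape measure and padlock flat on the board within 15 mm of their square's centre along each board axis (middle front; behind brass tin; behind grease tin); reel upright on the tape within 12 mm; tilt under 0.15 rad, heights within 5 mm, at rest; tins and bystanders within 15 mm of their start (x of insulating_tape in the frame of kit_board between -0.056 and -0.026 m and y of insulating_tape in the frame of kit_board between -0.015 and 0.015 m and z of insulating_tape in the frame of kit_board between 0.003 and 0.013 m and horizontal distance between solder_reel and insulating_tape below 0.012 m and z of solder_reel in the frame of kit_board between 0.022 and 0.032 m and ((y of brass_tin in the frame of kit_board above 0.05 m and x of tape_measure in the frame of kit_board between 0.038 and 0.068 m and y of tape_measure in the frame of kit_board between 0.085 and 0.115 m and z of tape_measure in the frame of kit_board between 0.003 and 0.013 m and x of padlock in the frame of kit_board between 0.038 and 0.068 m and y of padlock in the frame of kit_board between -0.115 and -0.085 m and z of padlock in the frame of kit_board between 0.003 and 0.013 m) or (y of brass_tin in the frame of kit_board below -0.05 m and x of tape_measure in the frame of kit_board between 0.038 and 0.068 m and y of tape_measure in the frame of kit_board between -0.115 and -0.085 m and z of tape_measure in the frame of kit_board between 0.003 and 0.013 m and x of padlock in the frame of kit_board between 0.038 and 0.068 m and y of padlock in the frame of kit_board between 0.085 and 0.115 m and z of padlock in the frame of kit_board between 0.003 and 0.013 m)) and linear speed of each of insulating_tape, solder_reel, tape_measure, padlock below 0.02 m/s and angle between each of insulating_tape, solder_reel, tape_measure, padlock's own z axis and vertical below 0.15 rad and distance of each of grease_tin, brass_tin, masking_tape, pliers from where it was at the start of the episode below 0.015 m); the robot touches nothing.
It fails at once if a tin is knocked, moved or tipped (distance of any of grease_tin, brass_tin from where it was at the start of the episode above 0.02 m or angle between any of grease_tin, brass_tin's own z axis and vertical above 0.3 rad).
It fails at once if the masking tape or the pliers are disturbed (distance of any of masking_tape, pliers from where it was at the start of the episode above 0.02 m).
It also fails if it takes over 106 s, if anything falls off the work surface, if the arm or the gripper's body presses on something with over 40 N, if the wrist force passes 120 N, or if a joint passes its speed limit or range.

## Working session

There is one attempt and no reset: what is moved stays moved. The work goes in short steps, Python scripts to look and compute and a shell command to move; the robot and the scene stay as the last step left them, time stands still between calls to the robot, and variables do not carry over. Pictures are saved under pics/ and viewed, at most 17 in all, crops included, and the job is handed in when it is done.

```bash
ls; mkdir -p pics; python3 - <<'E'
from plant import r,cams
import cv2,numpy as np,pickle
for n in("scene","top"):
    s=cams.snapshot(n); cv2.imwrite(f"pics/{n}0.png",s["frame"]); pickle.dump(s,open(n+"0.pkl","wb"))
    R=cv2.Rodrigues(np.array(s["rvec"]))[0]; print(n,s["vfov"],s["cx"],s["cy"],-R.T@np.ravel(s["tvec"]))
o=r.observe(); print(o)
E
```

```text
pics
scene 51.933195986728606 275.2816582758363 209.75859209508207 [0.11633745 0.92280089 0.66701938]
top 56.54902002172741 279.4415064395716 212.56066415262276 [0.51867952 0.09892486 1.05533524]
{'time': 0.1, 'joint_positions': array([ 1.19308144,  0.32172052, -0.07009531,  1.4515577 ,  0.02260013,
        1.37079421, -0.05690097]), 'dq': array([ 1.42265300e-03, -3.01125669e-03, -9.90146203e-05, -3.78672068e-03,
       -6.56429925e-04, -1.82902374e-03, -1.21535846e-03]), 'tau': array([-9.35311255e-04, -4.92572236e+01, -4.06119442e-01, -3.13399172e+01,
       -6.41707680e-02,  3.95422813e-02,  9.05928755e-05]), 'ee_pos': array([ 0.24803585, -0.60040566,  0.29128692]), 'tcp_rot': array([[ 9.24203351e-01,  3.81900033e-01, -7.29147727e-04],
       [ 3.81900718e-01, -9.24202092e-01,  1.52771025e-03],
       [-9.04472605e-05, -1.69037697e-03, -9.99998567e-01]]), 'force': array([ 0.08799781,  0.01638703, -0.18261925]), 'moment': array([ 0.02170148, -0.0253136 ,  0.01329197]), 'finger_force': 0.0, 'gripper_width': 0.08678548304500303}
```

View pics/top0.png

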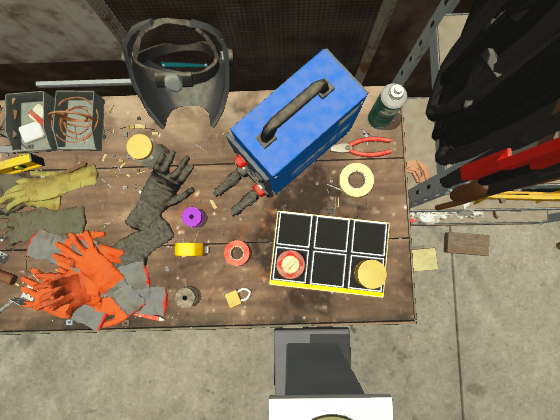

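View pics/scene0.png

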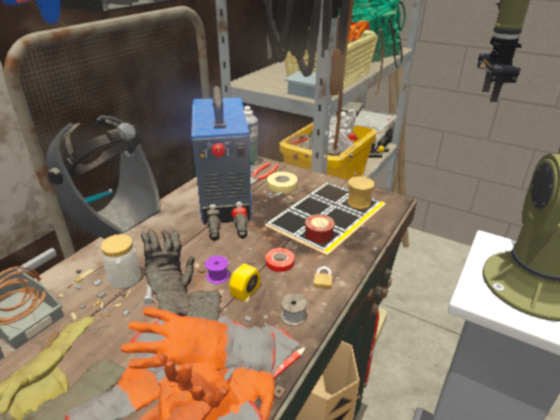

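Top view: candidates are the red tape ring (237,253) versus the red grease tin lid (291,265). The grey reel is at (186,297), with its purple look-alike at (193,217). The tape measure is at (189,250) and the padlock at (238,298). The yellow distractors are the brass tin (371,274) and the jar lid (140,147). The scene view agrees. Next is the close crop and measurements.

```bash
cat > h.py <<'E'
import cv2,numpy as np,pickle
def ray(s,uv,z):
    R=cv2.Rodrigues(np.array(s["rvec"]))[0]; t=np.ravel(s["tvec"]); h=s["frame"].shape[0]
    f=h/2/np.tan(np.radians(s["vfov"])/2); uv=np.atleast_2d(np.asarray(uv,float))
    d=np.c_[(uv[:,0]-s["cx"])/f,(uv[:,1]-s["cy"])/f,np.ones(len(uv))]@R; c=-R.T@t
    return (c+d*((z-c[2])/d[:,2])[:,None])[:,:2]
def proj(s,p):
    h=s["frame"].shape[0]; f=h/2/np.tan(np.radians(s["vfov"])/2)
    K=np.array([[f,0,s["cx"]],[0,f,s["cy"]],[0,0,1]])
    return cv2.projectPoints(np.atleast_2d(np.asarray(p,float)),np.array(s["rvec"]),np.array(s["tvec"]),K,None)[0][:,0]
def mask(s,lo,hi,box):
    hsv=cv2.cvtColor(s["frame"],cv2.COLOR_BGR2HSV); m=cv2.inRange(hsv,np.array(lo),np.array(hi))
    if lo[0]>hi[0]: m=cv2.inRange(hsv,np.array([lo[0],*lo[1:]]),np.array([180,*hi[1:]]))|cv2.inRange(hsv,np.array([0,*lo[1:]]),np.array(hi))
    x0,y0,x1,y1=box; k=np.zeros_like(m); k[y0:y1,x0:x1]=m[y0:y1,x0:x1]
    return k
def big(m):
    c=max(cv2.findContours(m,cv2.RETR_EXTERNAL,cv2.CHAIN_APPROX_NONE)[0],key=cv2.contourArea); return c[:,0].astype(float)
E
python3 - <<'E'
from h import *
s=pickle.load(open("top0.pkl","rb")); print(s.keys())
cv2.imwrite("pics/crop0.png",cv2.resize(s["frame"][195:320,165:400],None,fx=3.4,fy=3.4,interpolation=cv2.INTER_CUBIC)[:600,:800])
hsv=cv2.cvtColor(s["frame"],cv2.COLOR_BGR2HSV)
for u,v in [(237,245),(186,289),(186,297),(180,250),(189,250),(205,250),(232,299),(246,293),(330,293),(330,235),(215,280)]: print((u,v),hsv[v,u])
E
```

```text
dict_keys(['frame', 'vfov', 'cx', 'cy', 'rvec', 'tvec'])
(237, 245) [  8 134 254]
(186, 289) [ 20  70 181]
(186, 297) [22 65 43]
(180, 250) [ 29 170 255]
(189, 250) [ 29 184 255]
(205, 250) [ 25  33 141]
(232, 299) [ 24 138 251]
(246, 293) [ 16  99 157]
(330, 293) [ 18  88 116]
(330, 235) [27 41 56]
(215, 280) [ 15 100 151]
```

View pics/crop0.png

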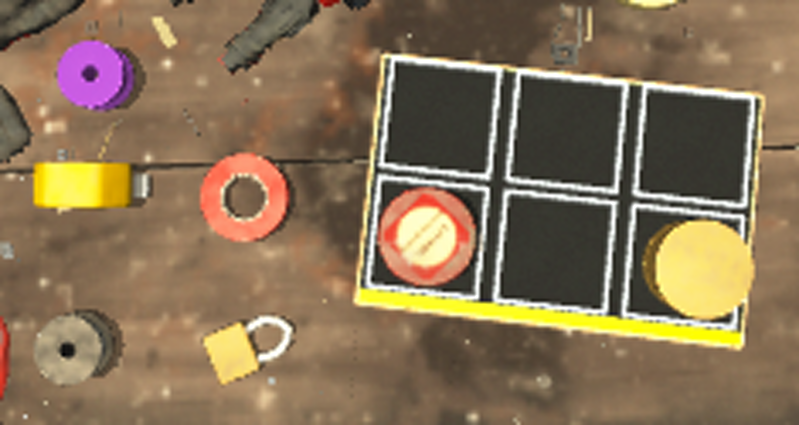

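The crop confirms the choices: the tape ring at crop (245,197), the grey reel (70,348), the measure (82,185) with its hook to the right, and the padlock (240,350) with its case lower left. The grease tin is front left and the brass tin front right. So the measure goes back right and the padlock back left.

```bash
cat > meas.py <<'E'
from h import *
s=pickle.load(open("top0.pkl","rb")); q=pickle.load(open("scene0.pkl","rb"))
# board: white/black corners read in the crop, and minAreaRect of dark+yellow+white hull
c=np.array([[383,55],[762,95],[742,347],[357,303]])/3.4+[165,195]
w=ray(s,c,.008); print("board corners",w.round(4).tolist(),np.linalg.norm(np.diff(np.r_[w,w[:1]],axis=0),axis=1).round(4))
B=w.mean(0); yb=(w[0]-w[1])+(w[3]-w[2]); xb=(w[0]-w[3])+(w[1]-w[2])
a1=np.arctan2(-yb[0],yb[1]); a2=np.arctan2(xb[1],xb[0]); print("board",B.round(4),a1,a2)
m=mask(s,(25,180,150),(35,255,255),(260,270,400,300)); p=ray(s,big(m),.008); rc=cv2.minAreaRect((p*1000).astype(np.float32)); print("strip",rc)
def circ(name,lo,hi,box,z,s=s):
    m=cv2.morphologyEx(mask(s,lo,hi,box),cv2.MORPH_OPEN,np.ones((2,2))); p=ray(s,big(m),z)
    (x,y),rr=cv2.minEnclosingCircle((p*1000).astype(np.float32)); A=cv2.minAreaRect((p*1000).astype(np.float32)); print(name,"circ",round(x,1),round(y,1),"d",round(2*rr,1),"rect",np.round(A[0],1),np.round(A[1],1),round(A[2],1))
    return p
circ("tape",(175,100,150),(12,255,255),(220,235,255,272),.019)
circ("reel",(0,0,105),(40,65,255),(172,284,203,310),.040)
circ("purple-ignore",(135,80,80),(165,255,255),(178,200,212,232),.040)
circ("measure",(22,120,200),(35,255,255),(170,236,215,265),.062)
circ("lockcase",(15,115,190),(30,255,255),(222,285,245,310),.016)
circ("grease",(170,60,120),(12,255,255),(272,245,310,285),.040)
circ("brass",(18,90,150),(24,255,255),(350,258,388,290),.070)
E
python3 meas.py
```

```text
board corners [[0.6356, 0.1251], [0.5966, -0.1723], [0.4023, -0.1469], [0.4418, 0.1495]] [0.2999 0.196  0.299  0.1953]
board [ 0.5191 -0.0112] -0.13138895103807738 -0.1277802003754383
strip ((429.9161071777344, 1.36419677734375), (293.9679870605469, 9.333740234375), 82.34107208251953)
tape circ 524.3 235.1 d 70.0 rect [523.9 234.6] [67.6 67.3] 25.8Traceback (most recent call last):
  File "meas.py", line 14, in <module>
    circ("reel",(0,0,105),(40,65,255),(172,284,203,310),.040)
    ~~~~^^^^^^^^^^^^^^^^^^^^^^^^^^^^^^^^^^^^^^^^^^^^^^^^^^^^^
  File "meas.py", line 10, in circ
    m=cv2.morphologyEx(mask(s,lo,hi,box),cv2.MORPH_OPEN,np.ones((2,2))); p=ray(s,big(m),z)
                                                                                 ~~~^^^
  File "h.py", line 17, in big
    c=max(cv2.findContours(m,cv2.RETR_EXTERNAL,cv2.CHAIN_APPROX_NONE)[0],key=cv2.contourArea); return c[:,0].astype(float)
ValueError: max() iterable argument is empty
```

```bash
python3 - <<'E'
from h import *
s=pickle.load(open("top0.pkl","rb")); hsv=cv2.cvtColor(s["frame"],cv2.COLOR_BGR2HSV)
for ch in (1,2): print(hsv[290:306:2,168:206:2,ch])
E
sed -i 's/(0,0,105),(40,65,255),(172,284,203,310)/(10,30,110),(40,82,255),(172,284,203,310)/' meas.py; python3 meas.py | tail -6
```

```text
[[ 96  78  92  89 103  88  72  71  71  72  73  71  36  71  84  96 101 101
  102]
 [ 99  93  93  96  95  70  72  68  73  71  68  70  70  31  70  97  99 101
  101]
 [100  99  99  99  70  73  71  65  70  71  70  68  70  57  67  88 102 100
  101]
 [101 100  99  95  72  66  72  68  47  65  70  70  71  63  60  87 100  98
  100]
 [ 98 100  96  99  68  69  68  57  32  45  67  69  71  65  68  96  98  99
   98]
 [ 98 100 101  99  72  67  69  68  71  73  68  71  71  54  72  95  91  98
   95]
 [ 95  98 100 103  74  71  72  72  72  71  73  70  72  68  90  96  92  98
   96]
 [102  99  99 102  97  69  70  72  71  71  74  74  68  85  96  95  93  98
   98]]
[[148 180 152 169 136 145 174 168 188 187 192 184  63 101  88  98 169 174
  173]
 [144 154 146 148 140 172 173 172 184 169 172 175 161  75  99 100 111 175
  175]
 [146 149 152 142 187 191 183 148 167 169 152 151 164 108  95  61 103 165
  164]
 [142 148 149 143 176 169 166 146  38  78 154 161 170 171  85  70  99 169
  168]
 [145 146 149 152 154 147 162  94  24  40 164 162 169 154  98  77 101 162
  162]
 [125 128 137 141 153 167 169 170 137 178 165 159 147 103 110  94 160 146
  147]
 [118 125 133 139 163 183 192 183 195 197 195 186 166 105  82  96 164 148
  149]
 [127 132 137 140 145 173 176 174 186 190 190 202 112  72  96 159 167 159
  161]]
reel circ 412.7 365.4 d 52.3 rect [411.5 365.3] [49.3 50. ] 44.0
purple-ignore circ 621.6 344.5 d 60.6 rect [619.6 345.6] [59.6 50.3] 63.1
measure circ 537.9 351.8 d 71.9 rect [535.7 351.8] [67.2 30.4] 88.7
lockcase circ 404.6 245.7 d 46.0 rect [404.6 245.7] [38.1 32.5] 21.5
grease circ 491.6 93.0 d 74.1 rect [491.8  94.1] [69.7 71.6] 88.7
brass circ 465.3 -111.6 d 68.9 rect [ 473.2 -120.1] [68.7 42.4] 43.0
```

```bash
cat > go.py <<'E'
import sys,numpy as np
from plant import r
from scipy.spatial.transform import Rotation as Ro
# usage: go.py x y z closing_yaw_deg  (TCP target, mm): remaining shift in present tool axes (mm), then turn (rad)
x,y,z,a=map(float,sys.argv[1:]); o=r.observe(); R=o["tcp_rot"]; p=o["ee_pos"]*1000
a=np.radians(a); cur=np.arctan2(R[1,1],R[0,1]); a=cur+(a-cur+np.pi/2)%np.pi-np.pi/2
T=np.c_[[-np.sin(a),np.cos(a),0],[np.cos(a),np.sin(a),0],[0,0,-1]]; T[:,0]=np.cross(T[:,1],T[:,2])
print("t",round(o["time"],2),"pos",p.round(1),"yaw",np.degrees(cur).round(1),"shift",(R.T@(np.array([x,y,z])-p)).round(1),"turn",Ro.from_matrix(R.T@T).as_rotvec().round(3),"w",round(o["gripper_width"]*1000,1),"ff",round(o["finger_force"],1),"F",o["force"].round(1))
E
python3 -m pendant '[[0,0,0,43,-23,0,0],[0,0,0,43,-23,0,0],[0,0,0,43,-23,0,0],[0,0,0,43,-23,0,0],[0,0,0,43,-23,0,0],[0,0,0,43,-23,0,0],[0,0,0,43,-23,0,0],[0,0,0,43,-23,0,0]]' 20
python3 go.py 524 235 290 -7.5
```

```text
time: 1.1
ee_pos: [0.4965, -0.298, 0.2919]
tcp_rot: [[0.924, 0.382, -0.001], [0.382, -0.924, 0.0], [-0.0, -0.0, -1.0]]
force: [0.5, -0.8, -0.1]
gripper_width: 0.087
finger_force: 0.0
t 1.1 pos [ 496.5 -298.   291.9] yaw -67.6 shift [ 228.9 -482.1    1.9] turn [-0.     0.    -1.048] w 87.0 ff 0.0 F [ 0.5 -0.8 -0.1]
```

```bash
python3 -m pendant '[[0,0,0,22,-46,0,0],[0,0,0,22,-46,0,0],[0,0,0,22,-46,0,0],[0,0,0,22,-46,0,0],[0,0,0,22,-46,0,0],[0,0,0,22,-46,0,0],[0,0,0,22,-46,0,0],[0,0,0,22,-46,0,0]]' >/dev/null
python3 -m pendant '[[0,0,0,25,-54,0,0],[0,0,0,26,-54,0,0],[0,0,-0.17,0,0,20,0],[0,0,-0.17,0,0,20,0],[0,0,-0.17,0,0,20,0],[0,0,-0.17,0,0,20,0],[0,0,-0.17,0,0,20,0],[0,0,-0.17,0,0,20,0]]' >/dev/null
python3 go.py 524 235 74 -7.5
```

```text
t 3.1 pos [523.6 227.  171.2] yaw -8.8 shift [ 8.  -0.8 97.2] turn [-0.001  0.001 -0.023] w 86.5 ff 0.0 F [-0.2 -0.6 -0. ]
```

```bash
python3 -m pendant '[[0,0,-0.023,8,0,20,0],[0,0,0,0,0,30,0],[0,0,0,0,0,30,0],[0,0,0,0,0,17,0],[0,0,0,0,0,0,0],[0,0,0,0,0,0,0.6],[0,0,0,0,0,0,0.6],[0,0,0,0,0,0,0.6]]' 20 
python3 go.py 478.3 -5.7 200 -7.5
```

```text
time: 4.1
ee_pos: [0.5261, 0.2353, 0.0763]
tcp_rot: [[0.136, 0.991, 0.002], [0.991, -0.136, 0.0], [0.001, 0.002, -1.0]]
force: [0.8, -0.4, 3.0]
gripper_width: 0.0665
finger_force: 20.0
t 4.1 pos [526.1 235.3  76.3] yaw -7.8 shift [-245.2  -14.3 -123.9] turn [ 0.002 -0.001 -0.005] w 66.5 ff 20.0 F [ 0.8 -0.4  3. ]
```

```bash
python3 -m pendant '[[0,0,0,0,0,-24,0.6],[0,0,0,0,0,-50,0.6],[0,0,0,0,0,-50,0.6],[0,0,0,-48,-3,0,0.6],[0,0,0,-49,-3,0,0.6],[0,0,0,-49,-3,0,0.6],[0,0,0,-49,-3,0,0.6],[0,0,0,-49,-2,0,0.6]]' >/dev/null
python3 -m pendant '[[0,0,0,0,0,0,0.6],[0,0,0,0,0,0,0.6]]' >/dev/null
python3 go.py 478.3 -5.7 86 -7.5; python3 - <<'E'
from plant import cams
import cv2,pickle
s=cams.snapshot("scene");pickle.dump(s,open("scene1.pkl","wb")); t=cams.snapshot("top");pickle.dump(t,open("top1.pkl","wb"))
cv2.imwrite("pics/s1.png",cv2.resize(s["frame"][120:320,220:440],None,fx=2.7,fy=2.7))
E
```

```text
t 5.35 pos [478.2  -4.1 199.4] yaw -7.8 shift [ -1.6   0.3 113.4] turn [ 0.    -0.    -0.005] w 66.6 ff 20.0 F [-0.4  0.6 -0.7]
```

View pics/s1.png

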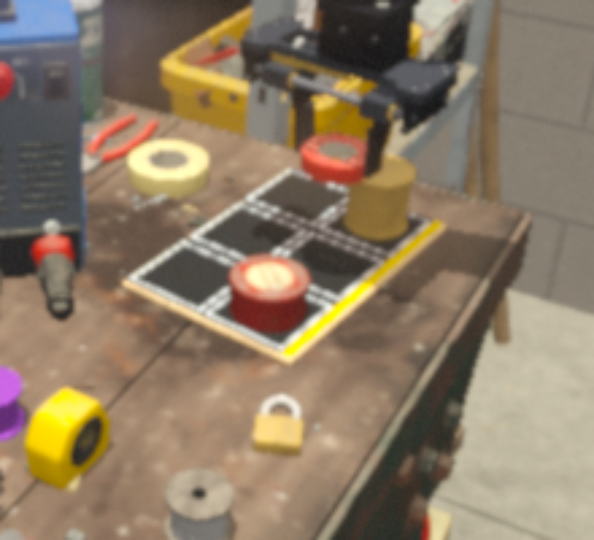

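The tape is held level at crop (335,158), with the brass tin (380,195) and grease tin (270,292) undisturbed. Lowering.

```bash
python3 -m pendant '[[0,0,0,-1.5,0,30,0.6],[0,0,0,0,0,40,0.6],[0,0,0,0,0,32,0.6],[0,0,0,0,0,8,0.6],[0,0,0,0,0,3,0.6],[0,0,0,0,0,2,0.6],[0,0,0,0,0,0,0.6]]'
python3 go.py 478.3 -5.7 84 -7.5
```

```text
time: 6.32
ee_pos: [0.4787, -0.0062, 0.0851]
tcp_rot: [[0.136, 0.991, 0.002], [0.991, -0.136, -0.001], [-0.0, 0.002, -1.0]]
force: [-0.4, 0.3, -1.1]
gripper_width: 0.0668
finger_force: 20.0
t 6.33 pos [478.7  -6.2  85.1] yaw -7.8 shift [ 0.5 -0.5  1.1] turn [ 0.002  0.    -0.005] w 66.8 ff 20.0 F [-0.4  0.3 -1.1]
```

```bash
python3 -m pendant '[[0,0,0,0,0,1,0.6],[0,0,0,0,0,0,0.1],[0,0,0,0,0,0,0],[0,0,0,0,0,-10,0],[0,0,0,0,0,-40,0],[0,0,0,0,0,-50,0],[0,0,0,0,0,-30,0],[0,0,0,0,0,0,0]]'
python3 go.py 412.5 365.4 80 -7.5
```

```text
time: 7.32
ee_pos: [0.4797, -0.0061, 0.2162]
tcp_rot: [[0.136, 0.991, 0.006], [0.991, -0.136, -0.002], [-0.001, 0.006, -1.0]]
force: [-0.0, -0.2, -0.3]
gripper_width: 0.0866
finger_force: 0.0
t 7.33 pos [479.7  -6.1 216.2] yaw -7.8 shift [ 359.1 -117.8  135.1] turn [ 0.006  0.001 -0.005] w 86.6 ff 0.0 F [-0.  -0.2 -0.3]
```

```bash
python3 -m pendant '[[0,0,0,45,-15,0,0],[0,0,0,45,-15,0,0],[0,0,0,45,-15,0,0],[0,0,0,45,-15,0,0],[0,0,0,45,-15,0,0],[0,0,0,45,-15,0,0],[0,0,0,45,-15,0,0],[0,0,0,44,-13,0,0]]' >/dev/null
python3 -m pendant '[[0,0,0,0,0,40,0],[0,0,0,0,0,0,0]]' >/dev/null
python3 go.py 412.5 365.4 79 -7.5
python3 - <<'E'
from h import *
from plant import cams
t=cams.snapshot("top");pickle.dump(t,open("top2.pkl","wb")); s=cams.snapshot("scene")
a=t["frame"][200:320,160:400]; b=s["frame"][220:340,200:440]
cv2.imwrite("pics/c2.png",cv2.resize(np.vstack([a,b]),None,fx=2.5,fy=2.5,interpolation=cv2.INTER_CUBIC))
m=cv2.morphologyEx(mask(t,(175,100,150),(12,255,255),(312,245,350,290)),cv2.MORPH_OPEN,np.ones((2,2)))
p=ray(t,big(m),.027)*1000; print(cv2.minEnclosingCircle(p.astype(np.float32)),cv2.minAreaRect(p.astype(np.float32)))
E
```

```text
t 8.57 pos [407.5 364.1 169.8] yaw -7.7 shift [ 2.4  5.3 90.8] turn [-0.006  0.005 -0.003] w 86.8 ff 0.0 F [ 0.2 -0.5 -0.7]
((475.08270263671875, -6.892160415649414), 34.07637023925781) ((475.0669250488281, -6.9399566650390625), (65.09439086914062, 64.3775405883789), 88.74876403808594)
```

View pics/c2.png

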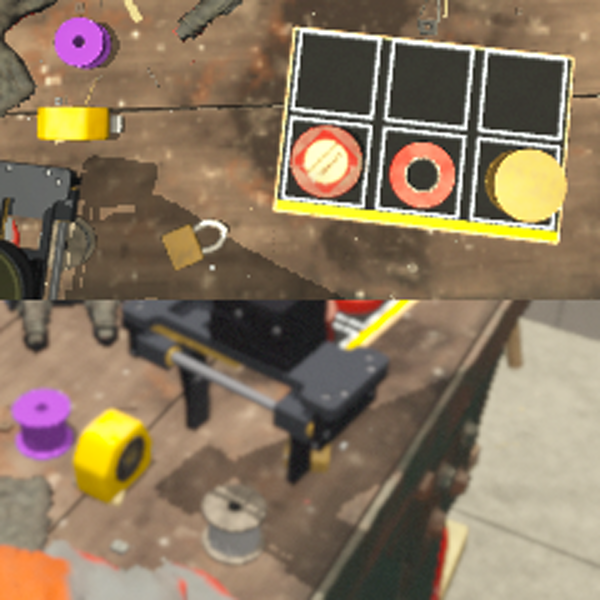

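The tape is centred in the middle front square (crop (422,175)) and the reel stands at scene crop (233,520), clear of the fingers. Cross-checking the reel with the scene view.

```bash
python3 - <<'E'
from h import *
s=pickle.load(open("scene0.pkl","rb")); print(ray(s,[294,302.8],.04)*1000)
E
python3 -m pendant '[[0,0,0,2.5,5,30,0],[0,0,0,0,0,30,0],[0,0,0,0,0,20,0],[0,0,0,0,0,0,0]]'; python3 go.py 412.5 365.4 79 -7.5
```

```text
[[414.45068326 369.08486972]]
time: 9.18
ee_pos: [0.415, 0.3665, 0.0928]
tcp_rot: [[0.136, 0.991, -0.001], [0.991, -0.136, -0.001], [-0.001, -0.001, -1.0]]
force: [-0.1, -0.1, 0.6]
gripper_width: 0.087
finger_force: 0.0
t 9.18 pos [415.  366.5  92.8] yaw -7.8 shift [-1.4 -2.4 13.8] turn [-0.001  0.001 -0.006] w 87.0 ff 0.0 F [-0.1 -0.1  0.6]
```

```bash
python3 -m pendant '[[0,0,0,0,0,14,0],[0,0,0,0,0,0,0.3],[0,0,0,0,0,0,0.7],[0,0,0,0,0,0,0.7],[0,0,0,0,0,0,0.7],[0,0,0,0,0,-20,0.7],[0,0,0,0,0,-60,0.7],[0,0,0,0,0,-60,0.7]]' 30; python3 go.py 478.3 -6.2 180 -7.5
```

```text
time: 10.18
ee_pos: [0.4144, 0.3671, 0.2212]
tcp_rot: [[0.135, 0.991, -0.001], [0.991, -0.135, -0.0], [-0.001, -0.001, -1.0]]
force: [1.5, -0.4, -2.5]
gripper_width: 0.0478
finger_force: 30.2
t 10.18 pos [414.4 367.1 221.2] yaw -7.7 shift [-361.3  113.7   41.3] turn [-0.001  0.001 -0.004] w 47.8 ff 30.2 F [ 1.5 -0.4 -2.5]
```

```bash
python3 -m pendant '[[0,0,0,-30,9,0,0.7],[0,0,0,-30,9,0,0.7],[0,0,0,-30,9,0,0.7],[0,0,0,0,0,0,0.7],[0,0,0,0,0,0,0.7]]' >/dev/null; python3 go.py 478.3 -6.2 180 -7.5
python3 - <<'E'
from h import *
from plant import cams,r
t=cams.snapshot("top");s=cams.snapshot("scene"); o=r.observe(); g=o["ee_pos"]+.051*o["tcp_rot"][:,2]
out=[]
for k in(s,t):
    u,v=proj(k,g)[0].astype(int); print(u,v); out.append(cv2.resize(k["frame"][max(0,v-60):v+60,u-60:u+60],(400,400),interpolation=cv2.INTER_CUBIC))
cv2.imwrite("pics/c3.png",np.hstack(out))
E
```

```text
t 10.8 pos [429.3 275.1 219.8] yaw -7.8 shift [-272.1   86.6   39.7] turn [ 0.001 -0.    -0.005] w 48.1 ff 30.3 F [-0.   0.7 -2.8]
311 225
210 296
```

View pics/c3.png

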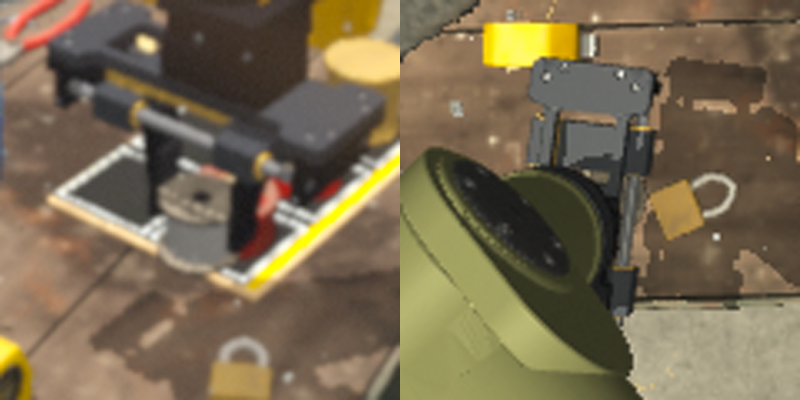

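The reel is held, with its hole at scene crop (203,195), but the 48 mm opening suggests an off-axis grip. Measuring the offset.

```bash
python3 - <<'E'
from h import *
from plant import cams,r
s=cams.snapshot("scene"); o=r.observe(); R=o["tcp_rot"]; p=o["ee_pos"]
z=p[2]-.039
w=ray(s,[312,223.6],z)[0]; print("reel-TCP world",(w-p[:2])*1000,"tool",R[:2,:2].T@(w-p[:2])*1000)
print("proj centre at top z",proj(s,[p[0],p[1],z]))
for dz in(.0,): print("rim px",proj(s,[[p[0]+.026*np.cos(a)+0,p[1]+.026*np.sin(a),z] for a in np.arange(0,6.3,1.57)]).round(1).tolist())
f=s["frame"][195:255,285:345]; cv2.imwrite("pics/c4.png",cv2.resize(f,(600,600),interpolation=cv2.INTER_CUBIC))
E
```

```text
reel-TCP world [-4.33820957  9.50875547] tool [ 8.84516035 -5.56772711]
proj centre at top z [[312.27960909 220.65846971]]
rim px [[300.9, 216.9], [306.1, 227.0], [324.0, 224.5], [318.2, 214.6], [300.9, 216.9]]
```

View pics/c4.png

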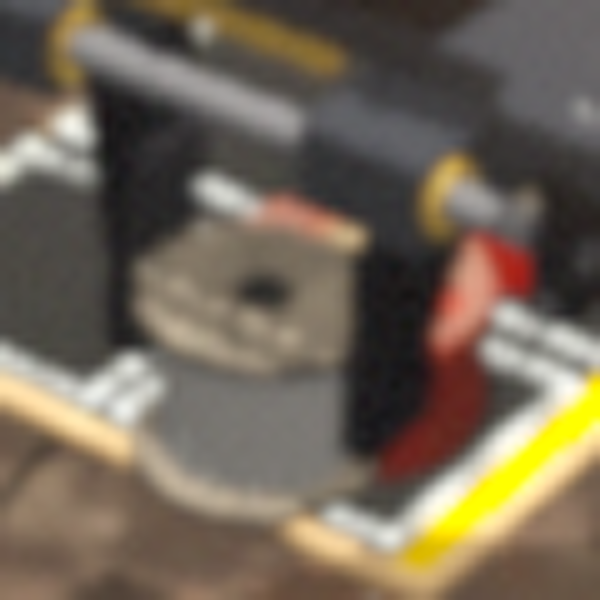

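The rim looks eight-sided, and 52·cos(π/8) = 48 mm, so the grip is square on flats and the reel is upright. It sits perhaps 4 mm off toward +y, so I'll compensate for that.

```bash
python3 -m pendant '[[0,0,0,-46,14,0,0.7],[0,0,0,-46,15,0,0.7],[0,0,0,-46,15,0,0.7],[0,0,0,-46,15,0,0.7],[0,0,0,-46,15,10,0.7],[0,0,0,-45,13,20,0.7],[0,0,0,0,0,20,0.7],[0,0,0,0,0,20,0.7]]' >/dev/null; python3 -m pendant '[[0,0,0,0,0,0,0.7],[0,0,0,0,0,0,0.7]]' >/dev/null; python3 go.py 477.5 -9.5 106 -7.5
python3 - <<'E'
from h import *
from plant import cams,r
s=cams.snapshot("scene"); o=r.observe(); p=o["ee_pos"]
print("proj centre reel top / tape top at target",proj(s,[[*p[:2],p[2]-.039],[*p[:2],p[2]-.079],[.4775,-.0065,.027]]).round(1).tolist())
cv2.imwrite("pics/c5.png",cv2.resize(s["frame"][145:245,290:390],(600,600),interpolation=cv2.INTER_CUBIC))
E
```

```text
t 12.2 pos [479.1  -8.9 149.9] yaw -7.7 shift [-0.8 -1.5 43.9] turn [ 0.001 -0.    -0.004] w 47.7 ff 30.3 F [ 0.1  0.1 -3. ]
proj centre reel top / tape top at target [[344.5, 184.7], [343.2, 197.8], [342.0, 212.3]]
```

View pics/c5.png

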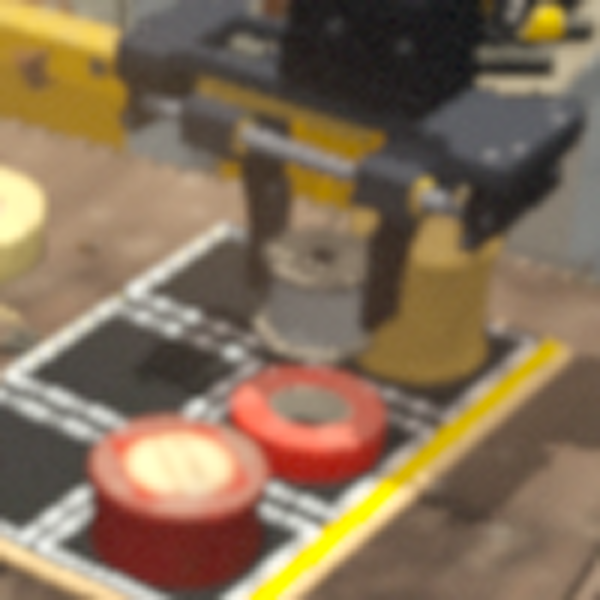

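The reel hole is at crop (322,255), about 3 px below prediction: it's either about 9 mm lower or about 9 mm toward the camera. The contact height will tell which.

```bash
python3 -m pendant '[[0,0,0,-1,-1.5,15,0.7],[0,0,0,0,0,10,0.7],[0,0,0,0,0,4,0.7],[0,0,0,0,0,0,0.7]]'|egrep 'pos|force'; for i in 1; do python3 -m pendant '[[0,0,0,0,0,3,0.7],[0,0,0,0,0,0,0.7]]'|egrep 'pos|force'; python3 -m pendant '[[0,0,0,0,0,3,0.7],[0,0,0,0,0,0,0.7]]'|egrep 'pos|force'; done
```

```text
ee_pos: [0.4767, -0.0105, 0.1198]
force: [-0.5, -0.6, -2.9]
finger_force: 30.3
ee_pos: [0.4769, -0.0106, 0.1172]
force: [0.1, -0.5, -2.4]
finger_force: 30.3
ee_pos: [0.4767, -0.0106, 0.1141]
force: [0.0, 0.8, -2.4]
finger_force: 30.3
```

```bash
for i in 1; do python3 -m pendant '[[0,0,0,0,0,3,0.7],[0,0,0,0,0,0,0.7]]'|egrep 'pos|force'; python3 -m pendant '[[0,0,0,0,0,2,0.7],[0,0,0,0,0,0,0.7]]'|egrep 'pos|force'; python3 -m pendant '[[0,0,0,0,0,2,0.7],[0,0,0,0,0,0,0.7]]'|egrep 'pos|force'; done; python3 - <<'E'
from h import *
from plant import cams,r
s=cams.snapshot("scene"); t=cams.snapshot("top");o=r.observe(); p=o["ee_pos"]
print("proj",proj(s,[[*p[:2],p[2]-.039],[*p[:2],p[2]-.079],[.4775,-.0065,.027]]).round(1).tolist())
u,v=proj(t,p)[0].astype(int)
cv2.imwrite("pics/c6.png",np.hstack([cv2.resize(s["frame"][165:245,300:380],(400,400),interpolation=cv2.INTER_CUBIC),cv2.resize(t["frame"][v-40:v+40,u-40:u+40],(400,400))]))
E
```

```text
ee_pos: [0.4776, -0.0106, 0.1123]
force: [-2.2, -1.2, 6.1]
finger_force: 29.5
ee_pos: [0.478, -0.0106, 0.1118]
force: [-5.9, -0.7, 20.2]
finger_force: 28.5
ee_pos: [0.4782, -0.0106, 0.1108]
force: [-10.0, -0.8, 28.6]
finger_force: 28.0
proj [[343.9, 197.5], [342.6, 210.1], [342.0, 212.3]]
```

View pics/c6.png

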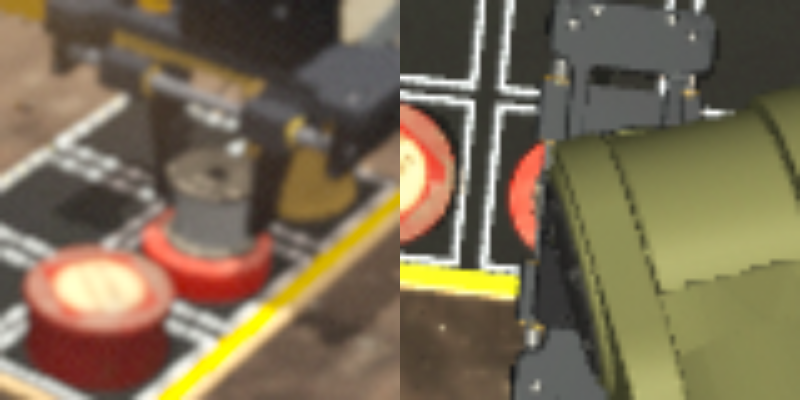

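Contact came at 112.5 mm, so the reel had slipped about 6.5 mm lower rather than sideways. It stands on the tape (hole at crop (215,175), tape centre about (208,240)). I'll relieve the load, take back 3 mm and release.

```bash
python3 -m pendant '[[0,0,0,0,0,-6,0.7],[0,0,0,3,0,0,0.7],[0,0,0,0,0,0,0.7],[0,0,0,0,0,0,0.3],[0,0,0,0,0,0,0.15],[0,0,0,0,0,0,0.15],[0,0,0,0,0,-10,0.15],[0,0,0,0,0,-50,0.15]]'; python3 -m pendant '[[0,0,0,0,0,-40,0.1],[0,0,0,40,0,0,0],[0,0,0,45,-10,0,0],[0,0,0,45,-14,0,0],[0,0,0,0,0,0,0]]' >/dev/null; python3 go.py 404.6 245.7 74 21.5
python3 - <<'E'
from h import *
from plant import cams,r
s=cams.snapshot("scene"); t=cams.snapshot("top"); pickle.dump(t,open("top3.pkl","wb"))
cv2.imwrite("pics/c7.png",np.hstack([cv2.resize(s["frame"][165:245,300:380],(400,400),interpolation=cv2.INTER_CUBIC),cv2.resize(t["frame"][240:300,300:360],(400,400),interpolation=cv2.INTER_CUBIC)]))
E
```

```text
time: 15.1
ee_pos: [0.4755, -0.0076, 0.1723]
tcp_rot: [[0.135, 0.991, -0.005], [0.991, -0.135, 0.002], [0.001, -0.006, -1.0]]
force: [1.4, -0.8, 1.1]
gripper_width: 0.0736
finger_force: 0.0
t 15.72 pos [470.3 129.  214.3] yaw -7.4 shift [107.2 -80.2 140.4] turn [ 0.001 -0.001 -0.504] w 86.7 ff 0.0 F [0.3 0.1 0.7]
```

View pics/c7.png

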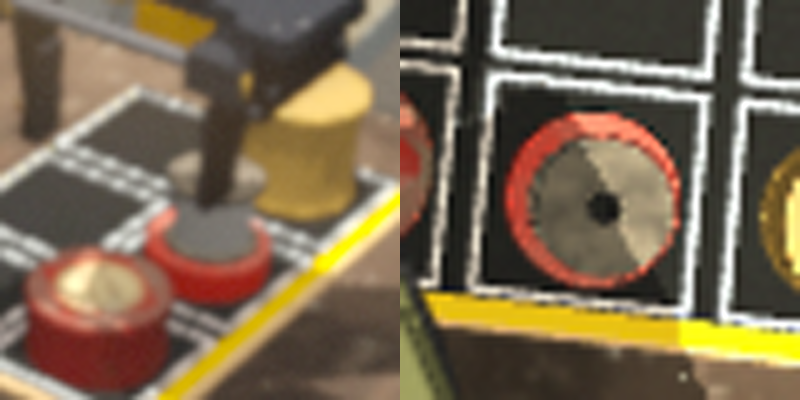

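The reel stands upright on the tape, with its hole at top crop (602,208). Checking the offset, then on to the padlock.

```bash
python3 - <<'E'
from h import *
t=pickle.load(open("top3.pkl","rb")); print("reel",ray(t,[330.3,271.2],.067)*1000)
m=mask(t,(175,100,120),(12,255,255),(312,245,350,290)); p=ray(t,big(m),.027)*1000; print("tape",cv2.minEnclosingCircle(p.astype(np.float32)))
E
python3 -m pendant '[[0,0,0,27,-20,0,0],[0,0,0,27,-20,0,0],[0,0,0,27,-20,0,0],[0,0,0,26,-20,0,0],[0,0,-0.17,0,0,30,0],[0,0,-0.17,0,0,30,0],[0,0,-0.165,0,0,30,0],[0,0,0,0,0,0,0]]' >/dev/null;  python3 go.py 404.6 245.7 74 21.5
```

```text
reel [[474.8924403  -4.744454 ]]
tape ((477.9201965332031, -4.8654961585998535), 33.9239387512207)
t 16.82 pos [405.7 239.3 121.5] yaw 20.9 shift [ 6.3  1.5 47.5] turn [-0.005 -0.001 -0.01 ] w 86.9 ff 0.0 F [ 0.8  0.6 -0.4]
```

```bash
python3 -m pendant '[[0,0,0,6,1.5,20,0],[0,0,0,0,0,20,0],[0,0,0,0,0,8,0],[0,0,0,0,0,0,0],[0,0,0,0,0,0,0.4],[0,0,0,0,0,0,0.8],[0,0,0,0,0,0,0.8],[0,0,0,0,0,0,0.8]]' 40;  python3 go.py 404.6 245.7 74 21.5
```

```text
time: 17.82
ee_pos: [0.4057, 0.2474, 0.0754]
tcp_rot: [[-0.361, 0.933, 0.0], [0.933, 0.361, -0.0], [-0.0, 0.0, -1.0]]
force: [0.7, -0.4, 0.8]
gripper_width: 0.0545
finger_force: 0.0
t 17.82 pos [405.7 247.4  75.4] yaw 21.1 shift [-1.2 -1.7  1.4] turn [ 0.     0.    -0.006] w 54.5 ff 0.0 F [ 0.7 -0.4  0.8]
```

```bash
python3 -m pendant '[[0,0,0,0,0,0,0.8],[0,0,0,0,0,0,0.8],[0,0,0,0,0,0,0.8],[0,0,0,0,0,-15,0.8],[0,0,0,0,0,-30,0.8],[0,0,0,0,0,-40,0.8],[0,0,0,0,0,-40,0.8],[0,0,0,0,0,0,0.8]]' 40;  python3 go.py 567.7 83.5 180 82.5
```

```text
time: 18.82
ee_pos: [0.407, 0.2487, 0.2033]
tcp_rot: [[-0.361, 0.933, 0.006], [0.933, 0.361, 0.0], [-0.002, 0.006, -1.0]]
force: [0.6, -0.1, -1.2]
gripper_width: 0.0397
finger_force: 40.0
t 18.82 pos [407.  248.7 203.3] yaw 21.1 shift [-211.9   90.2   24.2] turn [ 0.004  0.005 -1.071] w 39.7 ff 40.0 F [ 0.6 -0.1 -1.2]
```

```bash
python3 -m pendant '[[0,0,0,-35,15,0,0.8],[0,0,0,-35,15,0,0.8],[0,0,0,-35,15,0,0.8],[0,0,0,-35,15,0,0.8],[0,0,0,-35,15,0,0.8],[0,0,0,-36,15,0,0.8],[0,0,-0.17,0,0,0,0.8],[0,0,-0.17,0,0,0,0.8]]' >/dev/null; python3 -m pendant '[[0,0,-0.17,0,0,5,0.8],[0,0,-0.17,0,0,5,0.8],[0,0,-0.17,0,0,10,0.8],[0,0,-0.17,0,0,10,0.8],[0,0,-0.05,0,0,0,0.8],[0,0,0,0,0,0,0.8]]' >/dev/null; python3 go.py 567.7 83.5 84 82.5
python3 - <<'E'
from h import *
from plant import cams,r
s=cams.snapshot("scene"); 
cv2.imwrite("pics/c8.png",cv2.resize(s["frame"][110:260,190:390],(800,600),interpolation=cv2.INTER_CUBIC))
E
```

```text
t 20.57 pos [564.9  83.  169.1] yaw 82.4 shift [-2.9  0.8 85. ] turn [-0.    -0.002 -0.001] w 39.5 ff 40.0 F [ 0.2  0.6 -1.4]
```

View pics/c8.png

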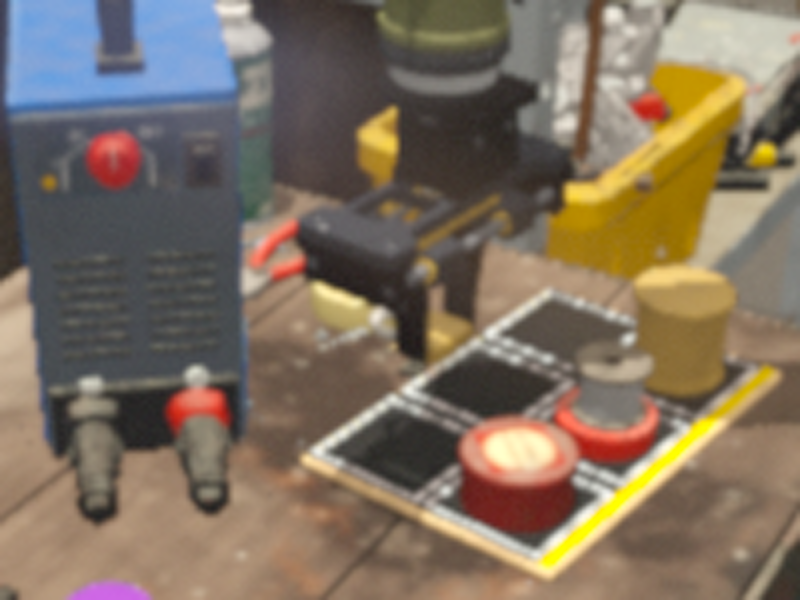

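The padlock is held level (crop (445,335)), the welder is well clear, and the reel is upright on the tape at (610,390). Lowering.

```bash
python3 -m pendant '[[0,0,0,-3,1,25,0.8],[0,0,0,0,0,30,0.8],[0,0,0,0,0,22,0.8],[0,0,0,0,0,6,0.8],[0,0,0,0,0,2,0.8],[0,0,0,0,0,0,0.8]]';  python3 go.py 567.7 83.5 84 82.5
```

```text
time: 21.38
ee_pos: [0.5693, 0.084, 0.0859]
tcp_rot: [[-0.991, 0.131, 0.001], [0.131, 0.991, 0.0], [-0.001, 0.0, -1.0]]
force: [0.1, -0.7, -0.6]
gripper_width: 0.0395
finger_force: 40.0
t 21.38 pos [569.3  84.   85.9] yaw 82.5 shift [ 1.6 -0.7  1.9] turn [ 0.     0.001 -0.001] w 39.5 ff 40.0 F [ 0.1 -0.7 -0.6]
```

```bash
python3 -m pendant '[[0,0,0,0,0,2,0.8],[0,0,0,0,0,0.5,0.8],[0,0,0,0,0,0,0.8],[0,0,0,0,0,0,0.4],[0,0,0,0,0,0,0.35],[0,0,0,0,0,0,0.35],[0,0,0,0,0,-20,0.35],[0,0,0,0,0,-40,0.35]]'; python3 -m pendant '[[0,0,0,0,0,-60,0.35],[0,0,0,0,0,0,0.35]]'>/dev/null;  python3 go.py 537 351 110 -1.3
```

```text
time: 22.38
ee_pos: [0.568, 0.0836, 0.1432]
tcp_rot: [[-0.991, 0.131, -0.002], [0.131, 0.991, 0.0], [0.002, -0.0, -1.0]]
force: [0.5, 0.3, -0.4]
gripper_width: 0.0566
finger_force: 0.0
t 22.62 pos [571.3  85.4 208.7] yaw 82.5 shift [ 69.7 258.6  98.7] turn [0.008 0.006 1.462] w 56.4 ff 0.0 F [ 0.2 -0.9  0.2]
```

```bash
python3 -m pendant '[[0,0,0,11,43,0,0.35],[0,0,0,12,43,0,0.35],[0,0,0,12,43,0,0.35],[0,0,0,12,43,0,0.35],[0,0,0,12,43,0,0.35],[0,0,0,11,44,0,0.35],[0,0,0.17,0,0,0,0.35],[0,0,0.17,0,0,0,0.35]]' >/dev/null; python3 -m pendant '[[0,0,0.17,0,0,0,0.35],[0,0,0.17,0,0,0,0.35],[0,0,0.17,0,0,0,0.35],[0,0,0.17,0,0,0,0.35],[0,0,0.17,0,0,0,0.35],[0,0,0.17,0,0,0,0.35],[0,0,0.1,0,0,20,0.35],[0,0,0,0,0,0,0.35]]' >/dev/null; python3 go.py 537 351 90 -1.3
python3 - <<'E'
from h import *
from plant import cams,r
t=cams.snapshot("top"); s=cams.snapshot("scene")
p=ray(t,big(mask(t,(15,115,150),(30,255,255),(272,205,312,245))),.024)*1000; print("lock case",cv2.minAreaRect(p.astype(np.float32)))
cv2.imwrite("pics/c9.png",np.hstack([cv2.resize(s["frame"][210:310,190:290],(400,400),interpolation=cv2.INTER_CUBIC),cv2.resize(t["frame"][200:300,265:365],(400,400),interpolation=cv2.INTER_CUBIC)]))
E
```

```text
t 24.62 pos [532.5 349.1 181.6] yaw -1.1 shift [ 2.2  4.7 91.6] turn [-0.002  0.002  0.003] w 56.9 ff 0.0 F [ 0.1 -0.6  0.2]
lock case ((568.3524169921875, 83.91926574707031), (39.023681640625, 32.92552947998047), 82.36309814453125)
```

View pics/c9.png

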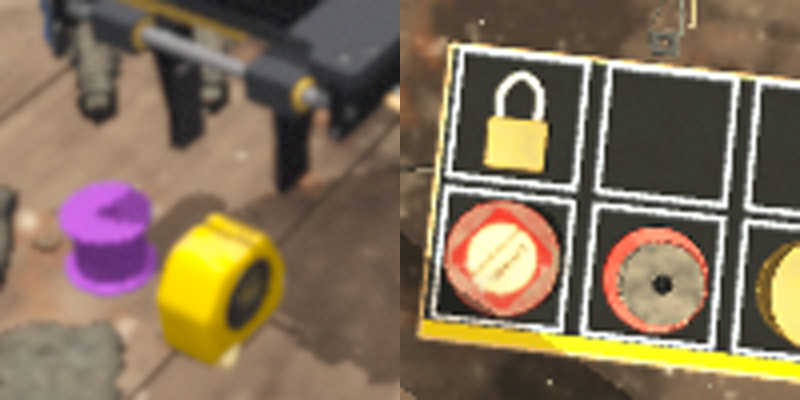

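The padlock is centred in the back left square (crop (517,120)), and the measure stands clear of the purple reel. Descending on it.

```bash
python3 -m pendant '[[0,0,0,2,4,25,0.35],[0,0,0,0,0,25,0.35],[0,0,0,0,0,0,0.35]]'|egrep 'pos|force'; python3 -m pendant '[[0,0,0,0,0,20,0.35],[0,0,0,0,0,20,0.35],[0,0,0,0,0,0,0.35],[0,0,0,0,0,0,0.6],[0,0,0,0,0,0,0.8],[0,0,0,0,0,0,0.8],[0,0,0,0,0,0,0.8]]' 45|egrep 'pos|force|width'
```

```text
ee_pos: [0.5364, 0.3504, 0.1298]
force: [-0.0, -0.3, -0.4]
finger_force: 0.0
ee_pos: [0.5385, 0.3517, 0.0936]
force: [1.6, 0.5, 2.3]
gripper_width: 0.0338
finger_force: 44.7
```

```bash
python3 -m pendant '[[0,0,0,0,0,-15,0.8],[0,0,0,0,0,-40,0.8],[0,0,0,0,0,-50,0.8],[0,0,0,0,0,-10,0.8],[0,0,0,0,0,0,0.8]]'|egrep 'pos|force|width'; python3 go.py 559.3 -111.6 101 -7.5
```

```text
ee_pos: [0.5371, 0.3514, 0.2077]
force: [-0.1, 0.5, -4.1]
gripper_width: 0.0339
finger_force: 44.7
t 26.6 pos [537.1 351.4 207.7] yaw -1.2 shift [-462.4   31.8  106.9] turn [0.    0.001 0.11 ] w 33.9 ff 44.7 F [-0.1  0.5 -4.1]
```

```bash
python3 -m pendant '[[0,0,0,-46,3,0,0.8],[0,0,0,-46,3,0,0.8],[0,0,0,-46,3,0,0.8],[0,0,0,-46,3,0,0.8],[0,0,0,-46,3,0,0.8],[0,0,0,-46,3,0,0.8],[0,0,0,-46,3,0,0.8],[0,0,0,-46,3,0,0.8]]'>/dev/null;python3 -m pendant '[[0,0,0,-46,4,0,0.8],[0,0,0,-46,4,0,0.8],[0,0,0.11,0,0,0,0.8],[0,0,0,0,0,0,0.8]]' >/dev/null; python3 go.py 559.3 -111.6 101 -7.5
python3 - <<'E'
from h import *
from plant import cams,r
t=cams.snapshot("top"); s=cams.snapshot("scene")
cv2.imwrite("pics/c10.png",np.hstack([cv2.resize(s["frame"][110:230,270:390],(400,400),interpolation=cv2.INTER_CUBIC),cv2.resize(t["frame"][180:300,290:410],(400,400),interpolation=cv2.INTER_CUBIC)]))
E
```

```text
t 28.1 pos [ 558.4 -109.2  205.4] yaw -7.5 shift [ -2.3   1.7 104.4] turn [-0.004 -0.001 -0.   ] w 33.7 ff 44.7 F [-0.8 -0.1 -2.9]
```

View pics/c10.png

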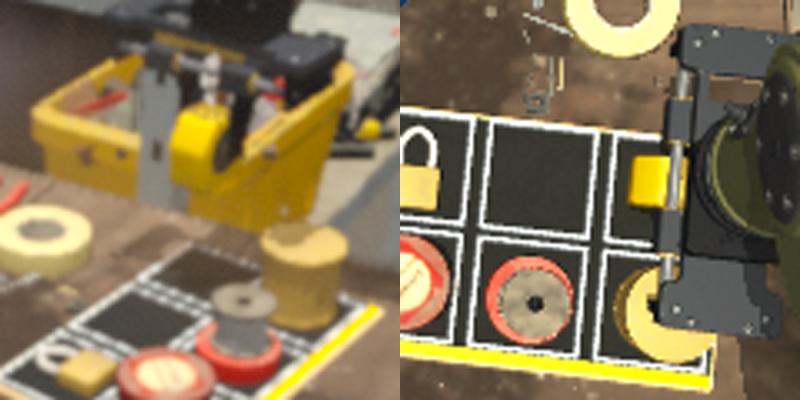

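The measure is held upright at scene crop (200,140) over the back right square, and the tins have not moved. Lowering.

```bash
python3 -m pendant '[[0,0,0,-2,1.5,30,0.8],[0,0,0,0,0,30,0.8],[0,0,0,0,0,28,0.8],[0,0,0,0,0,8,0.8],[0,0,0,0,0,3,0.8],[0,0,0,0,0,0,0.8]]'|egrep 'pos|force'; python3 -m pendant '[[0,0,0,0,0,2,0.8],[0,0,0,0,0,0,0.8]]'|egrep 'pos|force';python3 -m pendant '[[0,0,0,0,0,2,0.8],[0,0,0,0,0,0,0.8]]'|egrep 'pos|force'
```

```text
ee_pos: [0.5617, -0.111, 0.1097]
force: [0.1, 0.1, -4.1]
finger_force: 44.7
ee_pos: [0.5613, -0.1113, 0.1072]
force: [-0.5, -1.2, -3.6]
finger_force: 44.7
ee_pos: [0.5609, -0.1112, 0.1046]
force: [-0.3, 0.2, -2.2]
finger_force: 44.7
```

```bash
for i in 1; do python3 -m pendant '[[0,0,0,0,0,2,0.8],[0,0,0,0,0,0,0.8]]'|egrep 'pos|force'; python3 -m pendant '[[0,0,0,0,0,1.5,0.8],[0,0,0,0,0,0,0.8]]'|egrep 'pos|force';python3 -m pendant '[[0,0,0,0,0,1,0.8],[0,0,0,0,0,0,0.8]]'|egrep 'pos|force'; done
```

```text
ee_pos: [0.5608, -0.1112, 0.1025]
force: [-0.0, -0.6, -3.9]
finger_force: 44.7
ee_pos: [0.5611, -0.1112, 0.1015]
force: [-0.3, -0.7, -0.1]
finger_force: 44.6
ee_pos: [0.5612, -0.1112, 0.1015]
force: [-2.5, -0.1, 6.5]
finger_force: 44.6
```

Contact at about 101.5 mm, as expected. Releasing and backing off clear.

```bash
python3 -m pendant '[[0,0,0,0,0,-0.5,0.8],[0,0,0,0,0,0,0.5],[0,0,0,0,0,0,0.4],[0,0,0,0,0,0,0.4],[0,0,0,0,0,-15,0.4],[0,0,0,0,0,-40,0.4],[0,0,0,0,0,-50,0.4],[0,0,0,0,0,-30,0.4]]'|egrep 'pos|width'; python3 -m pendant '[[0,0,0,-40,0,0,0.4],[0,0,0,-50,0,0,0.4],[0,0,0,-50,0,0,0.4],[0,0,0,-50,0,0,0.4],[0,0,0,0,0,0,0.4],[0,0,0,0,0,0,0.4]]'|egrep 'pos|width'
python3 - <<'E'
from h import *
from plant import cams,r
t=cams.snapshot("top"); s=cams.snapshot("scene"); pickle.dump(t,open("top9.pkl","wb"))
p=ray(t,big(mask(t,(22,120,170),(35,255,255),(340,215,400,262))),.07)*1000; print("measure",cv2.minAreaRect(p.astype(np.float32)))
cv2.imwrite("pics/c11.png",np.hstack([cv2.resize(s["frame"][140:260,260:380],(400,400),interpolation=cv2.INTER_CUBIC),cv2.resize(t["frame"][180:300,280:400],(400,400),interpolation=cv2.INTER_CUBIC)]))
E
```

```text
ee_pos: [0.5621, -0.1108, 0.2396]
gripper_width: 0.0522
ee_pos: [0.5366, -0.2989, 0.2365]
gripper_width: 0.0524
measure ((561.7872314453125, -97.2463150024414), (66.30207824707031, 34.15452575683594), 82.32585906982422)
```

View pics/c11.png

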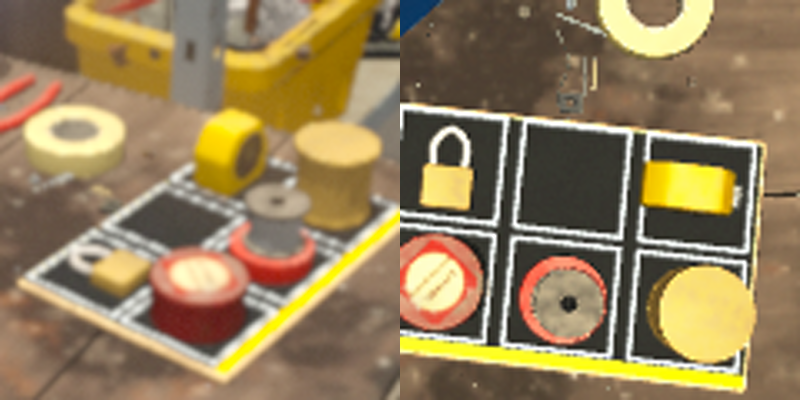

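The set-out is right, but the tall measure looks left of its square's centre (crop (690,187) against about (701,190) for the square). Perspective biased my case-centre reading, so I'm quantifying it from both ends.

```bash
python3 - <<'E'
from h import *
t=pickle.load(open("top9.pkl","rb")); B=np.array([519.1,-11.2]); a=-.13; Rb=np.array([[np.cos(a),np.sin(a)],[-np.sin(a),np.cos(a)]])
hsv=cv2.cvtColor(t["frame"],cv2.COLOR_BGR2HSV); print(hsv[237,348:390].tolist())
for h in(.018,.03,.04,.05,.07): print(h,"left end",(Rb@(ray(t,[352.9,235.5],h)[0]*1000-B)).round(1),"hook",(Rb@(ray(t,[382.3,238.5],h)[0]*1000-B)).round(1))
E
python3 go.py 562 -111 101 -7.5
```

```text
[[34, 33, 62], [30, 32, 55], [34, 32, 55], [23, 57, 58], [23, 246, 113], [23, 255, 224], [24, 255, 241], [25, 255, 243], [25, 255, 246], [25, 255, 248], [26, 255, 249], [27, 255, 253], [28, 209, 254], [29, 188, 254], [29, 177, 254], [29, 176, 254], [29, 173, 254], [29, 171, 254], [29, 169, 254], [29, 161, 254], [28, 156, 254], [28, 160, 254], [29, 177, 254], [29, 194, 254], [29, 182, 254], [29, 181, 254], [29, 190, 254], [28, 202, 254], [26, 228, 252], [23, 255, 225], [23, 255, 217], [22, 218, 208], [22, 57, 211], [24, 34, 194], [24, 35, 108], [26, 33, 62], [50, 10, 150], [0, 0, 254], [30, 41, 62], [26, 80, 141], [23, 101, 247], [16, 100, 161]]
0.018 left end [ 53.4 -55.2] hook [  53.7 -132.7]
0.03 left end [ 52.6 -53.3] hook [  52.9 -129.9]
0.04 left end [ 51.9 -51.7] hook [  52.3 -127.6]
0.05 left end [ 51.3 -50.1] hook [  51.6 -125.2]
0.07 left end [ 50.  -46.9] hook [  50.3 -120.6]
t 32.05 pos [ 536.9 -297.7  236.4] yaw -7.4 shift [188.3   0.9 135.5] turn [ 0.001 -0.     0.003] w 52.2 ff 0.0 F [ 0.3  0.2 -0. ]
```

The left end (own y = +41) puts the measure's origin at board y ≈ -91 to -96, inside tolerance but 4–9 mm off. There is plenty of time, so I'll regrasp and shift it 6 mm.

```bash
python3 -m pendant '[[0,0,0,50,0,0,0.4],[0,0,0,50,0,0,0.4],[0,0,0,50,0,0,0.4],[0,0,0,38,1,0,0.4],[0,0,0,0,0,30,0.4],[0,0,0,0,0,40,0.4],[0,0,0,0,0,40,0.4],[0,0,0,0,0,0,0.4]]'|egrep 'pos|force'; python3 go.py 562 -111 101 -7.5
```

```text
ee_pos: [0.5596, -0.1114, 0.1233]
force: [-0.6, 0.2, 0.1]
finger_force: 0.0
t 33.05 pos [ 559.6 -111.4  123.3] yaw -7.3 shift [ 0.7  2.5 22.3] turn [-0.006 -0.001  0.003] w 52.4 ff 0.0 F [-0.6  0.2  0.1]
```

```bash
python3 -m pendant '[[0,0,0,0,2,12,0.4],[0,0,0,0,0,9,0.4],[0,0,0,0,0,0,0.4],[0,0,0,0,0,0,0.8],[0,0,0,0,0,0,0.8],[0,0,0,0,0,0,0.8],[0,0,0,0,0,0,0.8],[0,0,0,0,0,-6,0.8]]' 45|egrep 'pos|force|width';python3 -m pendant '[[0,0,0,-3,0,0,0.8],[0,0,0,-3,0,0,0.8],[0,0,0,0,0,0,0.8],[0,0,0,0,0,3,0.8],[0,0,0,0,0,0,0.8]]'|egrep 'pos|force|width'
```

```text
ee_pos: [0.5633, -0.1135, 0.1101]
force: [-0.6, -0.7, -3.8]
gripper_width: 0.0335
finger_force: 44.9
ee_pos: [0.5627, -0.1193, 0.1073]
force: [0.1, -0.8, -3.9]
gripper_width: 0.0334
finger_force: 44.9
```

```bash
python3 -m pendant '[[0,0,0,0,0,2,0.8],[0,0,0,0,0,0,0.8]]'|egrep 'pos|force';python3 -m pendant '[[0,0,0,0,0,1.5,0.8],[0,0,0,0,0,0,0.8]]'|egrep 'pos|force';python3 -m pendant '[[0,0,0,0,0,1.5,0.8],[0,0,0,0,0,0,0.8]]'|egrep 'pos|force'
```

```text
ee_pos: [0.5628, -0.1194, 0.1055]
force: [0.1, -0.3, -2.7]
finger_force: 44.9
ee_pos: [0.5631, -0.1194, 0.105]
force: [-2.7, 0.7, 3.5]
finger_force: 44.9
ee_pos: [0.5632, -0.1194, 0.1049]
force: [-6.7, 0.5, 14.5]
finger_force: 45.0
```

```bash
python3 -m pendant '[[0,0,0,0,0,-1.5,0.8],[0,0,0,0,0,0,0.5],[0,0,0,0,0,0,0.4],[0,0,0,0,0,0,0.4],[0,0,0,0,0,-15,0.4],[0,0,0,0,0,-40,0.4],[0,0,0,0,0,-50,0.4],[0,0,0,0,0,-30,0.4]]'|egrep 'pos|width'; python3 -m pendant '[[0,0,0,-40,0,0,0.4],[0,0,0,-50,0,0,0.4],[0,0,0,-50,0,0,0.4],[0,0,0,-50,0,0,0.4],[0,0,0,0,0,0,0.4],[0,0,0,0,0,0,0.4]]'|egrep 'pos|width'
python3 - <<'E'
from h import *
from plant import cams,r
t=cams.snapshot("top"); s=cams.snapshot("scene"); pickle.dump(t,open("top9.pkl","wb"))
p=ray(t,big(mask(t,(22,120,170),(35,255,255),(340,215,400,262))),.07)*1000; print("measure",cv2.minAreaRect(p.astype(np.float32)))
print("reel hole chk / diff of bystander px vs start:",[int(cv2.absdiff(t["frame"],pickle.load(open("top0.pkl","rb"))["frame"])[a:b,c:d].mean()) for a,b,c,d in((160,200,338,376),(135,160,330,395),(248,282,276,306))])
cv2.imwrite("pics/c12.png",np.hstack([cv2.resize(s["frame"][140:260,260:380],(400,400),interpolation=cv2.INTER_CUBIC),cv2.resize(t["frame"][180:300,280:400],(400,400),interpolation=cv2.INTER_CUBIC)]))
E
```

```text
ee_pos: [0.564, -0.1192, 0.2431]
gripper_width: 0.0524
ee_pos: [0.5385, -0.3072, 0.24]
gripper_width: 0.0521
measure ((563.0003051757812, -102.83030700683594), (66.1668930053711, 34.162139892578125), 82.25315856933594)
reel hole chk / diff of bystander px vs start: [0, 1, 0]
```

View pics/c12.png

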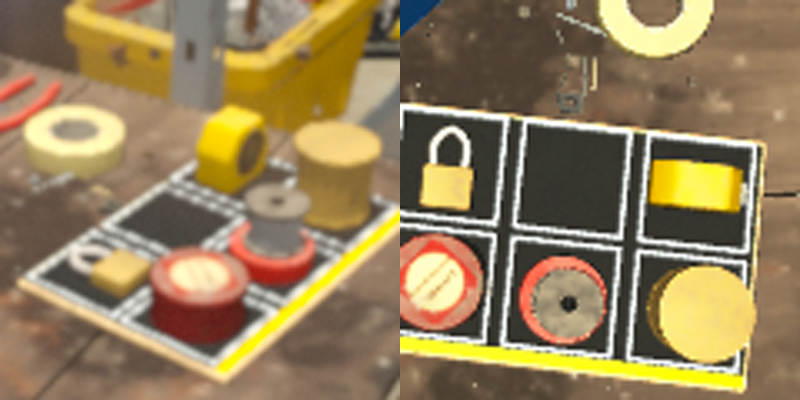

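The measure now sits centred (crop (697,187)), everything is upright, and the bystanders and tins show no change. Handing in.

```bash
python3 -c "
from plant import r
print(r.job_done())"
```

```text
the job is handed in; nothing more can be done
None
```

I handed the job in with the whole kit set out as asked: reel standing on the tape between the tins, tape measure behind the brass tin and padlock behind the grease tin. The final pictures showed everything upright in its square and no sign that the tins, masking tape or pliers had moved; the hand-in returned no verdict.

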